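# Exercise the spring-backed tilt mounts to their index marks

### The job

Exercise the two spring-backed tilt mounts before the test, first the one that carries the round disc, then the one that carries the square block: with the fingertips press down the black cap on the mount's free corner until its pointer stands level with the sliding index on its scale, keep it there for a second, then let go so that the plate springs fully back. Do not push the pointer well past the index, and do not shift the indexes. Nothing is to be picked up: leave the disc, the block and everything else on the bench where they are.

Things in the scene. Friction and masses are not known exactly. Their poses are not given: they have to be found in the camera images.
- round_mount: Fixed tilt mount carrying the round steel disc (50 mm across, 18 mm thick); the mounts are otherwise alike, either may stand left. Base 180 x 100 mm; over it a plate 165 x 90 x 8 mm, hinged at its far end (axis along y at x = 60, z = 65 mm), level at rest. Origin on the bench under the middle; x points from cap end to hinge (away from robot), y left, z up. White scale strip: x = 10 to 72, y = 53 to 67, top z = 170 mm.
- round_cap (a point): Centre of the top of the black round press cap (30 mm across, on a post) over the spring at the plate's free near right corner; at rest x = -75, y = -25, z = 95 mm in the mount frame. Pressed, it sinks 135 mm per rad of tilt and shifts about 3 mm to mount -x. The spring resists with 2 to 5 N at first, 5 to 9 N at the index, and brings the plate back when let go.
- round_pointer (a point): Tip of the thin black pointer (4 mm thick) upright on the plate, bent over the scale strip; at rest x = 60, y = 60, z = 175 mm in the mount frame. It moves to mount -x as the cap is pressed: 110 mm times the sine of the tilt.
- round_index (a point): Sliding index: small black block (8 mm along x, 10 mm wide, top z = 181 mm) on the outer edge of the scale strip, 13 to 24 mm to mount -x of the resting pointer, set anew each time. Site in its inner face at pointer height, axes parallel to the mount's: the pointer is at the index when both have the same mount x. Stays put unless knocked.
- round_plate (a joint): tilt of the round mount's plate in rad: 0 level at rest, grows as the cap is pressed, stop at 0.31.
- round_seat (a point): Point on the top face of the round mount's plate, midway between four 6 mm high locating pins, where its disc rests (x = +3, y = 0, z = 69 mm in the mount frame at rest).
- square_mount: Fixed tilt mount carrying the square steel block (44 x 44 x 18 mm); the mounts are otherwise alike, either may stand left. Base 180 x 100 mm; over it a plate 165 x 90 x 8 mm, hinged at its far end (axis along y at x = 60, z = 65 mm), level at rest. Origin on the bench under the middle; x points from cap end to hinge (away from robot), y left, z up. White scale strip: x = 10 to 72, y = 53 to 67, top z = 170 mm.
- square_cap (a point): Centre of the top of the black round press cap (30 mm across, on a post) over the spring at the plate's free near right corner; at rest x = -75, y = -25, z = 95 mm in the mount frame. Pressed, it sinks 135 mm per rad of tilt and shifts about 3 mm to mount -x. The spring resists with 2 to 5 N at first, 5 to 9 N at the index, and brings the plate back when let go.
- square_pointer (a point): Tip of the thin black pointer (4 mm thick) upright on the plate, bent over the scale strip; at rest x = 60, y = 60, z = 175 mm in the mount frame. It moves to mount -x as the cap is pressed: 110 mm times the sine of the tilt.
- square_index (a point): Sliding index: small black block (8 mm along x, 10 mm wide, top z = 181 mm) on the outer edge of the scale strip, 13 to 24 mm to mount -x of the resting pointer, set anew each time. Site in its inner face at pointer height, axes parallel to the mount's: the pointer is at the index when both have the same mount x. Stays put unless knocked.
- square_plate (a joint): tilt of the square mount's plate in rad: 0 level at rest, grows as the cap is pressed, stop at 0.31.
- square_seat (a point): Point on the top face of the square mount's plate, midway between four 6 mm high locating pins, where its block rests (x = +3, y = 0, z = 69 mm in the mount frame at rest).
- disc_mid (a point): centre of the round steel disc, 50 mm across, 18 mm thick, lying loose between four locating pins on the round mount's plate
- block_mid (a point): centre of the square steel block, 44 x 44 x 18 mm, lying loose between four locating pins on the square mount's plate
- mouse: black computer mouse, 100 x 56 x 32 mm, loose, at the left; origin under its centre
- loadcell: steel load cell, 56 mm across, 40 mm tall, loose bystander between the mounts; origin under its centre
- marker: grey and black marker pen, 150 mm long, 14 mm thick, lying loose at the left; origin near its middle, x along it
- coupon: flat black test coupon, 120 x 20 x 4 mm, lying loose in front, between the mounts; origin under its centre
- beaker: glass beaker, 72 mm across, 100 mm tall, loose, far end of the gap between the mounts; origin under its centre
- tray: blue open plastic tray, 160 x 120 x 50 mm, loose, at the right; origin under its centre
Not all that is in view belongs to the job. What is shaped like the round_mount but blue or turquoise is not meant.

How it is judged:
On the way, in this order (a step that is already met when the one before it is completed fails the run):
1. the fingers hold the round mount's pointer at its index (within 4 mm) for 0.6 s (x of round_pointer in the frame of round_index between -0.004 and 0.004 m and contact force between the fingers and round_mount above 1 N), for 0.6 s.
2. the round mount's plate is back up at rest (value of joint round_plate below 0.02 rad and velocity of joint round_plate between -0.05 and 0.05 rad/s), for 0.2 s.
3. the fingers hold the square mount's pointer at its index (within 4 mm) for 0.6 s (x of square_pointer in the frame of square_index between -0.004 and 0.004 m and contact force between the fingers and square_mount above 1 N), for 0.6 s.
4. the square mount's plate is back up at rest (value of joint square_plate below 0.02 rad and velocity of joint square_plate between -0.05 and 0.05 rad/s), for 0.2 s.
At the end, for the whole second after the job is handed in: Both plates are back up (within 0.02 rad of rest) and still, the disc and the block lie in their seats (within 9 mm), the indexes are within 3 mm and all bystanders within 15 mm of where they were (all of step 2 and all of step 4 and distance between disc_mid and round_seat below 0.013 m and distance between block_mid and square_seat below 0.013 m and distance of each of round_index, square_index from where it was at the start of the episode below 0.003 m and distance of each of mouse, loadcell, marker, coupon, beaker, tray from where it was at the start of the episode below 0.015 m); the robot touches nothing.
It fails at once if a pointer is pushed more than 8 mm past the middle of its index (x of round_pointer in the frame of round_index below -0.008 m or x of square_pointer in the frame of square_index below -0.008 m).
It fails at once if an index slider is knocked more than 3 mm along its scale (distance of any of round_index, square_index from where it was at the start of the episode above 0.003 m).
It fails at once if the disc or the block is lifted (9 mm) or pushed (15 mm) out of its seat on the plate (distance between disc_mid and round_seat above 0.018 m or distance between block_mid and square_seat above 0.018 m).
It fails at once if a bystander is moved more than 15 mm (distance of any of mouse, loadcell, marker, coupon, beaker, tray from where it was at the start of the episode above 0.015 m).
It also fails if it takes over 58 s, if anything falls off the work surface, if the arm or the gripper's body presses on something with over 40 N, if the wrist force passes 120 N, or if a joint passes its speed limit or range.

### The arm

A 6-joint arm with a two-finger parallel gripper is mounted at the origin on the work surface. World frame = base frame: x ahead of the robot, y to its left, z up, the work surface at z = 0. Lengths are in m, angles in rad, forces in N, time in s.
With the tool pointing down it reaches from about 0.275 to 0.725 m from the base axis. Payload 15.9 kg.
Tool frame: the origin (TCP) lies between the finger pads; the fingertips stand env.tips_ahead ahead of it and the grasp point (between the pads) lies 2 mm behind it (env.tips_ahead is the distance from the TCP to the fingertips, in m); z points along the fingers, y is the direction in which the jaws open and shut (so a half turn about z gives the same grasp; the last joint's range is limited). The gripper opens to 85 mm and grips with 20 to 120 N. Pads are 22 mm wide; open, the fingers measure 114 mm over their backs; the gripper's body (76 mm by 85 mm) begins 54 mm behind the grasp point. The pads swing forward as they close: fully open they stand 13 mm farther back than shut.
Start: joints at [1.115, 0.213, -0.034, 1.323, 0, 1.571], TCP at [0.22, 0.449, 0.248] pointing down, gripper open.
Joint ranges: [-2.98, 2.98], [-0.74, 1.72], [-1.14, 1.35], [-2.1, 2.04], [-1.57, 1.44], [-3.14, 3.14]. Speed limits (rad/s): [1.89, 1.89, 2.39, 2.57, 3.14, 3.14].

### API

Orientations are given as a unit quaternion [w, x, y, z].
In Python, from cell import env gives the robot as it stands. The module is installed in compiled form; this text tells all that it offers.
- The arm moves only by the tool carry_out, never from a script. Its argument "increments" is a list of rows, each an object of numbers: "fingers": the closure, from -1 (fully open) to 1 (shut); "x", "y", "z": the shift along the world's x, y, z in m; "wx", "wy", "wz": the turn, a rotation vector about the world's x, y, z in degrees. In form: [{"fingers": .., "x": .., "y": .., "z": .., "wx": .., "wy": .., "wz": ..}, ...]. A call has 1 to 8 rows; each row is the pose to reach, as a shift and turn from the pose commanded when the call began; what a row does not reach only later rows make up. A row lasts 1/12 s, in which the tool goes at most 41.7 mm and 7.16 degrees, less where a joint would pass 70% of its speed; a pose out of reach is approached as far as the arm can. A call with a gripper value outside its range is refused whole. The fingers move at their own pace and stop on an object; the grip force is fixed at half the most. Time passes only in rows, so rows that repeat a pose let the fingers close. It gives the time, the measured TCP pose, the force and the opening at its end, in the units of the state.
- env.sense(): the state, without advancing time (a new reading comes with each control period).
- env.snapshot(name): name is "side" or "top"; returns a dict with "pixels" (400x640x3 uint8, blue, green, red), "z_map" (400x640 float32, m along the optical axis (not along the pixel's ray), 0 where there is no reading), "fx", "fy", "cx", "cy" (pixels), "k1" (the pictures are not rectified: a ray, as slopes to the right and down, at radius r is drawn at 1 + k1 r^2 times it, then the intrinsics apply), "R" (3x3) and "t" (3): a world point X has camera coordinates R X + t. Camera axes: x right, y down, z forward; pixel columns grow to the right and rows downward; lengths in m; the calibration is good to about 2 mm. A picture is of the moment at which its call begins.
- env.close_job(): hands the job in, once; it reports no verdict.
Trained networks look in a picture, given as the dict that the camera call returned (one of the last four; its "shot" number tells which), for a name from the list of things; names that differ only in an ending like _2 or _b are one class to them, and where a whole thing is asked for, a point or a joint stands for the part that bears it (a point fixed in the world has none). Each returns a list of dicts, best first, with "conf" (0 to 1); they miss things now and then, are a little off and sometimes report something else, mostly with a low value. They report only what shows in the picture. A call takes as long as a camera call. They do not tell look-alikes from the thing itself.
- env.look_for(picture, label): "xy" ([column, row] as shares, 0 to 1, of the picture: columns of its width, rows of its height, amid what is visible of it).
- env.silhouettes(picture, label): "mask" (400x640 bool, what is visible of it) and "xy" ([column, row] as shares, 0 to 1, of the picture: columns of its width, rows of its height, amid what is visible of it).
- env.place_of(picture, label): "xy" ([column, row] as shares, 0 to 1, of the picture: columns of its width, rows of its height: a listed point, or the origin of a listed thing).
The state is a dict: "time": time; "joint_pos": joint angles; "qvel": joint speeds; "effort": joint torques, N m; "ee_pos": TCP position; "tool_rot": TCP orientation; "force": force on the tool from outside, world axes, zero at the start; "ft_torque": the same for the moment, N m; "grip_width": finger opening in m.
Only numpy, scipy, OpenCV 4.12 (cv2) and the standard library are available. Lean on these libraries where they do the work, as an engineer would, in place of code of your own. Each camera call takes 0.05 s, during which the arm holds its last target.

## Working session

There is one attempt and no reset: what is moved stays moved. The work goes in short steps, Python scripts to look and compute and a tool call to move; the robot and the scene stay as the last step left them, time stands still between calls to the robot, and variables do not carry over. Pictures are saved under pics/ and viewed, and the job is handed in when it is done.

Besides the shell and the picture viewer there is one more tool, called after "Emit:" as name(argument=value, ...), one argument or row to a line, values as JSON. carry_out: Moves the arm, as the interface text tells. Its arguments: {"type":"object","properties":{"increments":{"type":"array"}},"required":["increments"]}

```bash
mkdir -p pics; cat > h.py <<'E'
import numpy as np, cv2
from cell import env
def snap(n,f):
    s=env.snapshot(n); cv2.imwrite(f'pics/{f}.png',s['pixels']); return s
def unproj(s,u,v,z=None):
    K=np.array([[s['fx'],0,s['cx']],[0,s['fy'],s['cy']],[0,0,1]])
    d=np.array([(u-s['cx'])/s['fx'],(v-s['cy'])/s['fy']]); x=d.copy()
    for _ in range(30): x=d/(1+s['k1']*(x@x))
    return np.array([x[0],x[1],1.])
def pix2w(s,u,v,depth=None,Z=None):
    r=unproj(s,u,v); R=np.array(s['R']);t=np.array(s['t'])
    c=-R.T@t; d=R.T@r
    if Z is not None: return c+d*(Z-c[2])/d[2]
    if depth is None: depth=s['z_map'][int(round(v)),int(round(u))]
    return c+d*depth
def proj(s,X):
    p=np.array(s['R'])@np.array(X)+np.array(s['t']); x=p[:2]/p[2]; x=x*(1+s['k1']*(x@x))
    return np.array([s['fx']*x[0]+s['cx'],s['fy']*x[1]+s['cy']])
E
python3 - <<'E'
from h import *
np.set_printoptions(precision=4,suppress=True)
print(env.sense(),env.tips_ahead)
for n in ['side','top']:
    s=snap(n,n+'0'); print(n,s['fx'],s['k1'],-np.array(s['R']).T@s['t'])
    for l in ['round_mount','square_mount','round_cap','square_cap','round_pointer','square_pointer','round_index','square_index','disc_mid','block_mid','round_seat','loadcell','beaker']:
        print(l,[(np.round(np.array(d['xy'])*[640,400],1),round(d['conf'],2)) for d in env.place_of(s,l)])
E
```

```text
{'time': 0.0, 'joint_pos': array([ 1.115 ,  0.2133, -0.035 ,  1.3235,  0.    ,  1.5708]), 'qvel': array([ 0.0008, -0.0022, -0.0002,  0.0005, -0.0022, -0.0004]), 'effort': array([ -0.0015, -68.6175,  48.7114,   0.0178,  -0.    ,  -0.    ]), 'ee_pos': array([0.2199, 0.4487, 0.2478]), 'tool_rot': array([-0.0001,  0.2259,  0.9741, -0.0005]), 'force': array([0.027 , 0.4602, 0.2121]), 'ft_torque': array([-0.0075, -0.0091, -0.0094]), 'grip_width': 0.08581170844853242} 0.017
side 408.9105125567292 0.010596631647442874 [0.0493 0.8418 1.0746]
round_mount [(array([329.5, 313.8]), 0.8), (array([397.9, 213.2]), 0.68), (array([261.1, 280.4]), 0.64)]
square_mount []
round_cap [(array([424. , 191.9]), 0.6), (array([285., 264.]), 0.56)]
square_cap []
round_pointer [(array([230.2, 250.3]), 0.85), (array([293.9, 281.2]), 0.53)]
square_pointer []
round_index [(array([262.4, 262. ]), 0.57), (array([229. , 253.5]), 0.53), (array([296.4, 286.1]), 0.51), (array([213.2, 317.3]), 0.24)]
square_index [(array([212.6, 317.1]), 0.68)]
disc_mid [(array([259.8, 264.5]), 0.58)]
block_mid []
round_seat [(array([257. 
[... 555 characters left out ...]
218.5, 207.9]), 0.7)]
square_cap [(array([391.1, 211. ]), 0.96)]
round_pointer [(array([364.4, 266.3]), 0.86), (array([186.8, 151.5]), 0.66), (array([174. , 241.7]), 0.57)]
square_pointer [(array([374. , 153.9]), 0.57), (array([385.8, 184.7]), 0.26)]
round_index [(array([173. , 242.7]), 0.55), (array([380.1, 188.6]), 0.27)]
square_index []
disc_mid [(array([212.4, 181.3]), 0.58)]
block_mid [(array([387.1, 183.4]), 0.7)]
round_seat [(array([206.6, 266. ]), 0.96), (array([386.3, 288.2]), 0.94), (array([214.9, 184.3]), 0.65), (array([471.9, 215.4]), 0.43)]
loadcell [(array([297. , 191.1]), 0.83), (array([383.5, 183.9]), 0.6), (array([218.6, 189.3]), 0.24)]
beaker [(array([300.3, 130.7]), 0.97)]
```

View pics/top0.png

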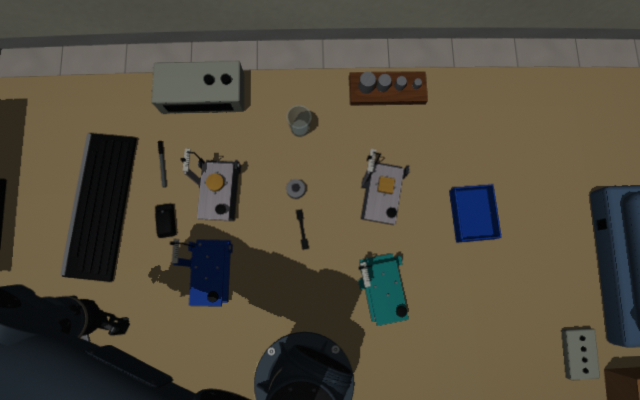

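View pics/side0.png

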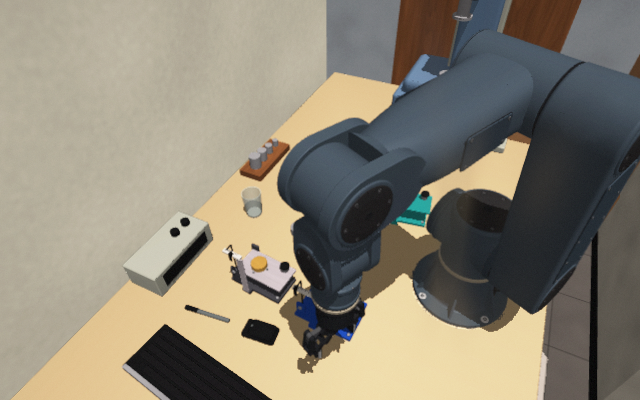

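```bash
python3 - <<'E'
from h import *
s=cv2.imread('pics/top0.png')
a=cv2.resize(s[140:230,165:260],None,fx=6,fy=6,interpolation=cv2.INTER_CUBIC)
b=cv2.resize(s[140:235,345:420],None,fx=6,fy=6,interpolation=cv2.INTER_CUBIC)
cv2.imwrite('pics/ca.png',cv2.convertScaleAbs(a,alpha=1.6)); cv2.imwrite('pics/cb.png',cv2.convertScaleAbs(b,alpha=1.6))
s=cv2.imread('pics/side0.png')
a=cv2.resize(s[235:310,215:310],None,fx=8,fy=8,interpolation=cv2.INTER_CUBIC)
cv2.imwrite('pics/cc.png',cv2.convertScaleAbs(a,alpha=1.3))
E
```

```text
(no output)
```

View pics/ca.png

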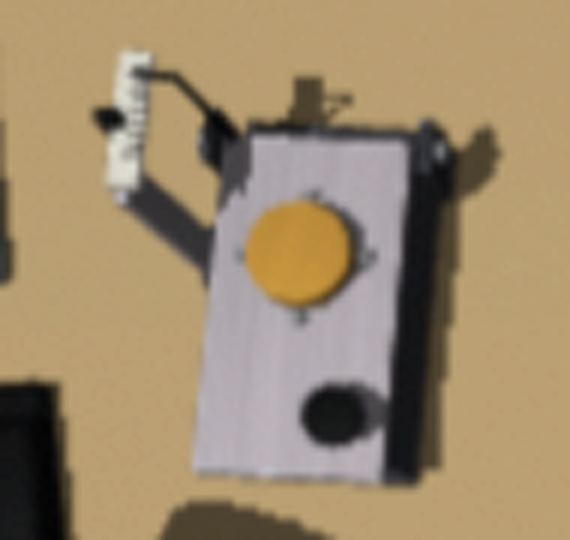

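View pics/cb.png

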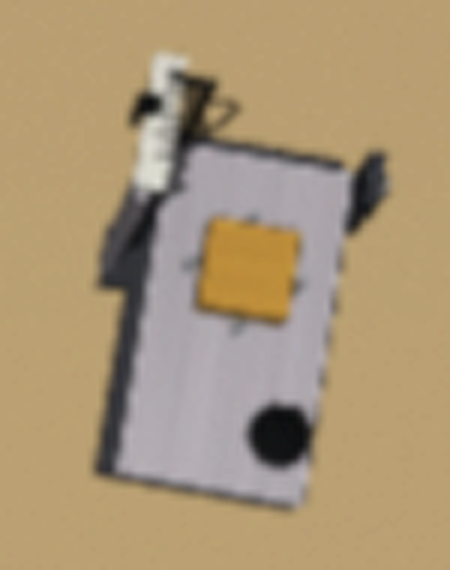

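View pics/cc.png

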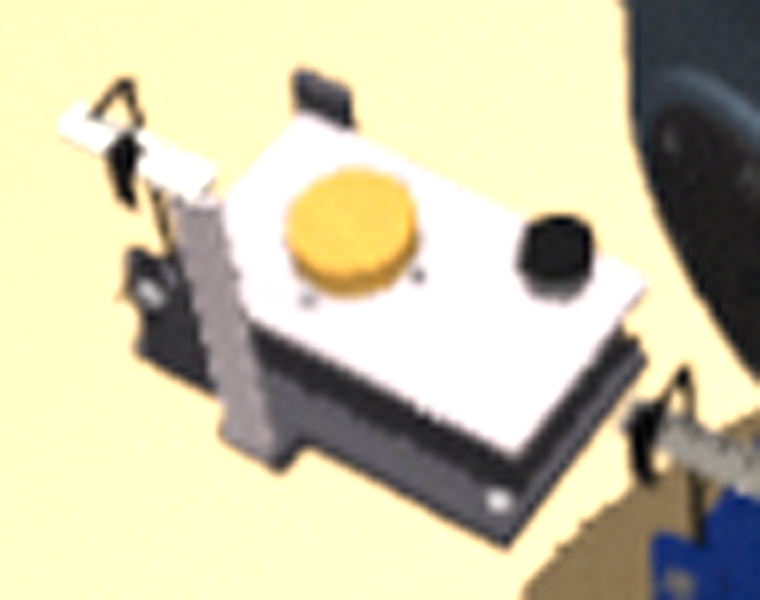

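```bash
cat > fit.py <<'E'
from h import *
from scipy.optimize import least_squares
def W(m,p):
    x,y,a=p; c,s=np.cos(a),np.sin(a)
    return np.array([x+c*m[0]-s*m[1],y+s*m[0]+c*m[1],m[2]])
def tomount(p,w):
    x,y,a=p; c,s=np.cos(a),np.sin(a); d=np.array(w[:2])-[x,y]
    return np.array([c*d[0]+s*d[1],-s*d[0]+c*d[1]])
def cp(off,xy): return (np.array(xy)+.5)/6-.5+np.array(off)
E
python3 - <<'E'
from fit import *
np.set_printoptions(precision=4,suppress=True)
s=snap('top','top1')
M=np.array([[-75,-25,95],[3,0,87],[72,60,170],[10,60,170]])/1000
obs={'round':((165,140),[(335,414),(299,252),(137,52),(122,188)],(110,118),(138,72)),
'square':((345,140),[(279,435),(251,268),(169,57),(152,188)],(147,105),(180,75))}
for n,(off,px,idx,ptr) in obs.items():
    px=[cp(off,q) for q in px]
    f=lambda p: np.concatenate([proj(s,W(m,p))-q for m,q in zip(M,px)])
    x0=pix2w(s,*px[1],Z=.087)
    r=least_squares(f,[x0[0],x0[1],0.]); p=r.x
    print(n,p,np.degrees(p[2]),'res px',r.fun.reshape(-1,2).round(2).tolist())
    print(' cap w',W(M[0],p),'ray',pix2w(s,*px[0],Z=.095),'depth',pix2w(s,*px[0]))
    print(' idx mount',tomount(p,pix2w(s,*cp(off,idx),Z=.181)),'ptr',tomount(p,pix2w(s,*cp(off,ptr),Z=.175)), 'expected ptr crop',(proj(s,W((.06,.06,.175),p))-off+.5)*6-.5)
E
```

```text
round [ 0.5616  0.2403 -0.0692] -3.9623048099414357 res px [[-0.08, 0.07], [-0.02, -0.17], [-0.05, 0.09], [0.15, 0.01]]
 cap w [0.4851 0.2206 0.095 ] ray [0.4853 0.2204 0.095 ] depth [0.4853 0.2204 0.0948]
 idx mount [0.0386 0.0654] ptr [0.0617 0.057 ] expected ptr crop [130.8228  75.3498]
square [ 0.5427 -0.2445 -0.2028] -11.61814087300532 res px [[0.28, 0.1], [-0.16, -0.01], [0.33, -0.21], [-0.45, 0.12]]
 cap w [ 0.4642 -0.2539  0.095 ] ray [ 0.4645 -0.2531  0.095 ] depth [ 0.4649 -0.2536  0.0924]
 idx mount [0.0443 0.0679] ptr [0.0623 0.0551] expected ptr crop [168.3148  78.0603]
```

```bash
python3 - <<'E'
from fit import *
np.set_printoptions(precision=4,suppress=True)
s=snap('top','top2')
img=s['pixels'].astype(float)
for n,p,win in [('round',[0.5616,0.2403,-0.0692],(178,152,194,176)),('square',[.5427,-.2445,-.2028],(364,145,380,175))]:
    u0,v0,u1,v1=win
    print(n); print(img[v0:v1,u0:u1].max(2).astype(int))
E
```

```text
round
[[114 115 114 115 115 116 126 131 107  68  45  37  38  44  41  48]
 [114 115 115 115 115 117 128 135 130 105  79  62  69  73  66  62]
 [115 114 114 115 115 116 129 134 128 108  98  85 104 109 110 107]
 [115 115 115 115 115 117 132 135 120 101  93  78 105 114 116 114]
 [115 114 114 114 113 113 128 135 132 107  93  78 105 114 114 115]
 [115 114 106  98  94  91 109 127 129 120 113  87 106 115 115 115]
 [115 112  80  44  30  29  45  97 112 104  96  81 106 114 115 115]
 [114 111  75  31  13  13  14  50 107 118 116  92 107 115 115 115]
 [116 112  90  48  19  16  19  48  98 101  95  90 108 114 115 115]
 [114 114 109  80  43  47  67  83 109 114 101  97 112 115 115 115]
 [115 115 114 109  84  92 122 128 109  98  81  93 111 115 115 115]
 [115 115 114 114 112 116 131 135 125 113  85  97 112 115 115 115]
 [114 115 115 115 117 133 136 128 109  88  66 103 113 115 115 116]
 [116 114 116 115 114 133 135 115 105  99  79 105 114 115 115 115]
 [115 116 114 114 112 129 135 121 116 112  87 107 114 115 115 115]
 [115 115 115 115 114 130 136 136 136 131  87 105 114 115 115 115]
 [115 115 115 115 120 
[... 1832 characters left out ...]
  90  49  28  38  60  76  79]
 [116 115 114 107 119 134 129 117 105  79  49  41  64  91 105 106]
 [115 115 115 108 121 134 127 115 104  76  49  50  81 102 106 107]
 [116 116 115 114 125 135 136 134 126  90  51  52  84 103 106 106]
 [116 115 115 121 131 136 137 135 118  79  51  67  93 104 106 107]
 [115 115 108 116 132 135 136 134 109  68  51  79 100 105 106 107]
 [115 112  94  99 120 126 132 133 102  59  48  70  95 104 106 107]
 [114 104  77  75  98 102 101 101  79  54  52  69  93 104 106 106]
 [113  91  60  66  88  76  48  42  48  66  79  92 102 105 106 105]
 [107  79  49  56  71  55  26  32  63  90 101 103 103 105 107 106]
 [ 96  65  47  49  47  32  23  53  87 102 104 104 103 106 107 106]]
```

```bash
python3 - <<'E'
from fit import *
np.set_printoptions(precision=4,suppress=True)
s=snap('top','top3'); im=s['pixels'].max(2).astype(float)
P={'round':([0.5616,0.2403,-0.0692],[182,183],range(154,160)),'square':([.5427,-.2445,-.2028],[368,369,370],range(150,158))}
for n,(p,cols,rows) in P.items():
    for u in cols:
        c=im[rows.start:rows.stop,u]; # crossing of half level
        hi=c[:2].mean(); lo=c.min(); half=(hi+lo)/2
        i=np.where(c<half)[0][0]; v=rows.start+i-1+(c[i-1]-half)/(c[i-1]-c[i])
        e=tomount(p,pix2w(s,u,v,Z=.181)); print(n,u,v.round(2),'far edge mount',e,'d=',0.06-(e[0]-.004))
    # strip ends
    for q in [(.072,.06,.17),(.01,.06,.17),(.06,.06,.175),(.06,.055,.175)]: print(q,proj(s,W(q,p)))
    # pointer vertical profile centroid for columns near
    for u in ([188,189,190,191] if n=='round' else [373,374,375]):
        r0=148 if n=='round' else 150; c=im[r0:r0+9,u]; print('ptr col',u,c.astype(int))
E
```

```text
round 182 157.48 far edge mount [0.0433 0.0683] d= 0.020670283703194306
round 183 157.43 far edge mount [0.0436 0.0657] d= 0.020425856802409437
(0.072, 0.06, 0.17) [187.3799 148.3512]
(0.01, 0.06, 0.17) [185.0803 170.9388]
(0.06, 0.06, 0.175) [186.4028 152.1542]
(0.06, 0.055, 0.175) [188.2751 152.2355]
ptr col 188 [109 132 118  65  45  79  98  93  93]
ptr col 189 [116 128 111  68  37  61  85  78  77]
ptr col 190 [110  99  90  69  39  70 104 105 105]
ptr col 191 [113 109 106  90  44  72 110 114 114]
square 368 155.24 far edge mount [0.0487 0.0715] d= 0.015312490979459789
square 369 154.96 far edge mount [0.0499 0.069 ] d= 0.014056381824100225
square 370 155.23 far edge mount [0.0497 0.0663] d= 0.014302696975937515
(0.072, 0.06, 0.17) [373.0927 148.8656]
(0.01, 0.06, 0.17) [369.4791 171.0333]
(0.06, 0.06, 0.175) [372.6482 152.5902]
(0.06, 0.055, 0.175) [374.5007 152.9211]
ptr col 373 [127 106  81  90  99 103 112 109 107]
ptr col 374 [126  98  54  66  89  97 107 110 101]
ptr col 375 [128 104  59  48  67  73  80  85  74]
```

Possible targets in the top view are the grey mount with the disc at (218,190), the grey mount with the square block at (383,193), the blue one at (209,270) and the turquoise one at (384,288). By the description, the round mount is the grey left one and the square mount is the grey right one. The crops confirm both. The round cap is at about (0.485, 0.220, 0.095) and its index about 20.7 mm from the pointer. The square cap is at about (0.464, -0.253, 0.095) and its index about 15 mm away.

Emit:
carry_out(
  increments=[
    {"fingers": 1,"x": 0.01,"y": -0.008,"z": 0.005,"wz": -2},
    {"fingers": 1,"x": 0.03,"y": -0.025,"z": 0.01,"wz": -5},
    {"fingers": 1,"x": 0.05,"y": -0.043,"z": 0.015,"wz": -8},
    {"fingers": 1,"x": 0.07,"y": -0.06,"z": 0.02,"wz": -11},
    {"fingers": 1,"x": 0.09,"y": -0.078,"z": 0.02,"wz": -14},
    {"fingers": 1,"x": 0.11,"y": -0.095,"z": 0.02,"wz": -17},
    {"fingers": 1,"x": 0.13,"y": -0.112,"z": 0.02,"wz": -20},
    {"fingers": 1,"x": 0.15,"y": -0.13,"z": 0.02,"wz": -23},
  ],
)

```text
validation failed for argument at $.in...
```

Emit:
carry_out(
  increments=[
    {"fingers": 1,"x": 0.02,"y": -0.017,"wz": -3},
    {"fingers": 1,"x": 0.04,"y": -0.034,"wz": -6},
    {"fingers": 1,"x": 0.06,"y": -0.051,"wz": -9},
    {"fingers": 1,"x": 0.08,"y": -0.068,"wz": -12},
    {"fingers": 1,"x": 0.1,"y": -0.085,"wz": -15},
    {"fingers": 1,"x": 0.112,"y": -0.097,"wz": -17},
    {"fingers": 1,"x": 0.115,"y": -0.099,"wz": -17},
    {"fingers": 1,"x": 0.115,"y": -0.099,"wz": -17},
  ],
)

```text
validation failed for argument at $.in...
```

```bash
python3 - <<'E'
from h import *
print(env.sense(),env.tips_ahead); snap('top','top4'); snap('side','side4')
a=np.vstack([cv2.imread('pics/top4.png')[100:320,100:520],cv2.imread('pics/side4.png')[160:380,140:560]]);cv2.imwrite('pics/v4.png',cv2.convertScaleAbs(a,alpha=1.4))
E
```

```text
{'time': 1.55, 'joint_pos': array([ 1.11497542e+00,  2.12880157e-01, -3.43964639e-02,  1.32346178e+00,
        1.81818126e-06,  1.57083762e+00]), 'qvel': array([ 0.00054735, -0.00106114, -0.00044997,  0.00109057,  0.00052548,
        0.0007103 ]), 'effort': array([-1.30715474e-03, -6.85956645e+01,  4.87328839e+01,  1.22540849e-03,
       -1.90467345e-04,  4.43225429e-05]), 'ee_pos': array([0.22010096, 0.44895364, 0.24831716]), 'tool_rot': array([5.65758075e-06, 2.25962617e-01, 9.74135973e-01, 2.84185923e-05]), 'force': array([-0.57040291, -0.70792521,  1.13374264]), 'ft_torque': array([-0.01587232, -0.05325134,  0.03228374]), 'grip_width': 0.08527797553145688} 0.017
```

View pics/v4.png

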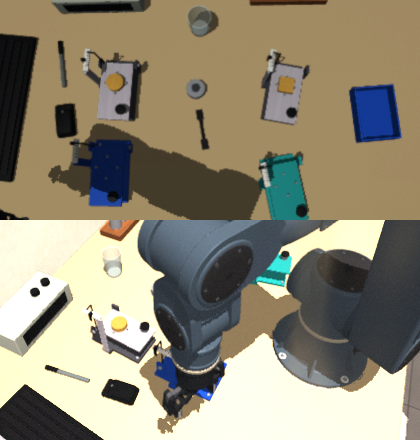

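Emit:
carry_out(
  increments=[
    {"fingers": 1,"x": 0.01,"y": -0.008,"z": 0.005,"wx": 0,"wy": 0,"wz": -2},
    {"fingers": 1,"x": 0.03,"y": -0.025,"z": 0.01,"wx": 0,"wy": 0,"wz": -5},
    {"fingers": 1,"x": 0.05,"y": -0.043,"z": 0.015,"wx": 0,"wy": 0,"wz": -8},
    {"fingers": 1,"x": 0.07,"y": -0.06,"z": 0.02,"wx": 0,"wy": 0,"wz": -11},
    {"fingers": 1,"x": 0.09,"y": -0.078,"z": 0.02,"wx": 0,"wy": 0,"wz": -14},
    {"fingers": 1,"x": 0.11,"y": -0.095,"z": 0.02,"wx": 0,"wy": 0,"wz": -17},
    {"fingers": 1,"x": 0.13,"y": -0.112,"z": 0.02,"wx": 0,"wy": 0,"wz": -20},
    {"fingers": 1,"x": 0.15,"y": -0.13,"z": 0.02,"wx": 0,"wy": 0,"wz": -23},
  ],
)

```text
time: 2.32
ee_pos: [0.3709, 0.318, 0.2684]
tool_rot: [0.0, 0.417, 0.909, 0.0]
force: [-0.6, 1.0, -0.1]
grip_width: -0.0
```

Emit:
carry_out(
  increments=[
    {"fingers": 1,"x": 0.02,"y": -0.017,"z": 0,"wx": 0,"wy": 0,"wz": -3},
    {"fingers": 1,"x": 0.04,"y": -0.034,"z": 0,"wx": 0,"wy": 0,"wz": -6},
    {"fingers": 1,"x": 0.06,"y": -0.051,"z": 0,"wx": 0,"wy": 0,"wz": -9},
    {"fingers": 1,"x": 0.08,"y": -0.068,"z": 0,"wx": 0,"wy": 0,"wz": -12},
    {"fingers": 1,"x": 0.1,"y": -0.085,"z": 0,"wx": 0,"wy": 0,"wz": -15},
    {"fingers": 1,"x": 0.112,"y": -0.097,"z": 0,"wx": 0,"wy": 0,"wz": -17},
    {"fingers": 1,"x": 0.115,"y": -0.098,"z": 0,"wx": 0,"wy": 0,"wz": -17},
    {"fingers": 1,"x": 0.115,"y": -0.098,"z": 0,"wx": 0,"wy": 0,"wz": -17},
  ],
)

```text
time: 2.98
ee_pos: [0.4856, 0.2204, 0.268]
tool_rot: [-0.0, 0.546, 0.838, -0.0]
force: [-1.0, -0.2, -0.4]
grip_width: 0.0001
```

```bash
python3 - <<'E'
from h import *
print(env.sense(),env.tips_ahead); snap('top','top5'); snap('side','side5')
a=np.vstack([cv2.imread('pics/top5.png')[100:320,100:520],cv2.imread('pics/side5.png')[160:380,140:560]]);cv2.imwrite('pics/v5.png',cv2.convertScaleAbs(a,alpha=1.4))
E
```

```text
{'time': 2.9833, 'joint_pos': array([4.26054076e-01, 2.81295785e-01, 1.03974743e-01, 1.39386924e+00,
       7.74728624e-05, 1.58093049e+00]), 'qvel': array([ 0.03344673, -0.0164973 , -0.01812227,  0.000832  ,  0.00612345,
        0.00773854]), 'effort': array([-2.68789351e+00, -7.40664196e+01,  4.95537043e+01,  7.24555546e-03,
       -1.67397237e-01, -2.80382851e-02]), 'ee_pos': array([0.48560754, 0.2204202 , 0.26803483]), 'tool_rot': array([-1.38517089e-04,  5.45879290e-01,  8.37863808e-01, -1.45307211e-04]), 'force': array([-0.97929362, -0.16532214, -0.38365677]), 'ft_torque': array([ 0.01756407,  0.01266929, -0.01193829]), 'grip_width': 6.720230726223413e-05} 0.017
```

View pics/v5.png

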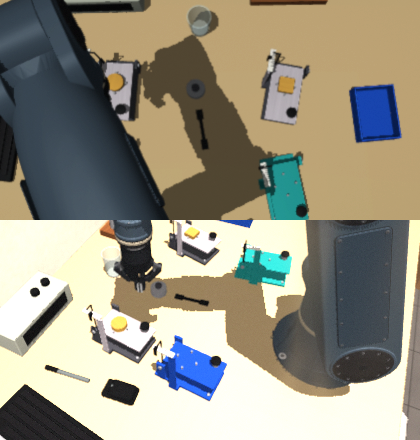

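Emit:
carry_out(
  increments=[
    {"fingers": 1,"x": 0,"y": 0,"z": -0.01,"wx": 0,"wy": 0,"wz": 0},
    {"fingers": 1,"x": 0,"y": 0,"z": -0.03,"wx": 0,"wy": 0,"wz": 0},
    {"fingers": 1,"x": 0,"y": 0,"z": -0.05,"wx": 0,"wy": 0,"wz": 0},
    {"fingers": 1,"x": 0,"y": 0,"z": -0.07,"wx": 0,"wy": 0,"wz": 0},
    {"fingers": 1,"x": 0,"y": 0,"z": -0.085,"wx": 0,"wy": 0,"wz": 0},
    {"fingers": 1,"x": 0,"y": 0,"z": -0.1,"wx": 0,"wy": 0,"wz": 0},
    {"fingers": 1,"x": 0,"y": 0,"z": -0.105,"wx": 0,"wy": 0,"wz": 0},
    {"fingers": 1,"x": 0,"y": 0,"z": -0.105,"wx": 0,"wy": 0,"wz": 0},
  ],
)

```text
time: 3.75
ee_pos: [0.4838, 0.2211, 0.162]
tool_rot: [-0.001, 0.545, 0.838, -0.001]
force: [1.0, -0.7, 0.5]
grip_width: -0.0004
```

```bash
python3 - <<'E'
from h import *
print(env.sense()['force']); snap('top','top6'); s=snap('side','side6')
e=env.sense()['ee_pos']; print(e,proj(s,e-[0,0,.017]),proj(s,[.4851,.2206,.095]))
a=cv2.imread('pics/side6.png')[180:330,190:390];cv2.imwrite('pics/v6.png',cv2.convertScaleAbs(cv2.resize(a,None,fx=4,fy=4,interpolation=cv2.INTER_CUBIC),alpha=1.2))
E
```

```text
[ 0.99309691 -0.6921994   0.52314884]
[0.48494559 0.22134732 0.16380821] [282.99246787 254.56136257] [284.39187493 265.35358959]
```

View pics/v6.png

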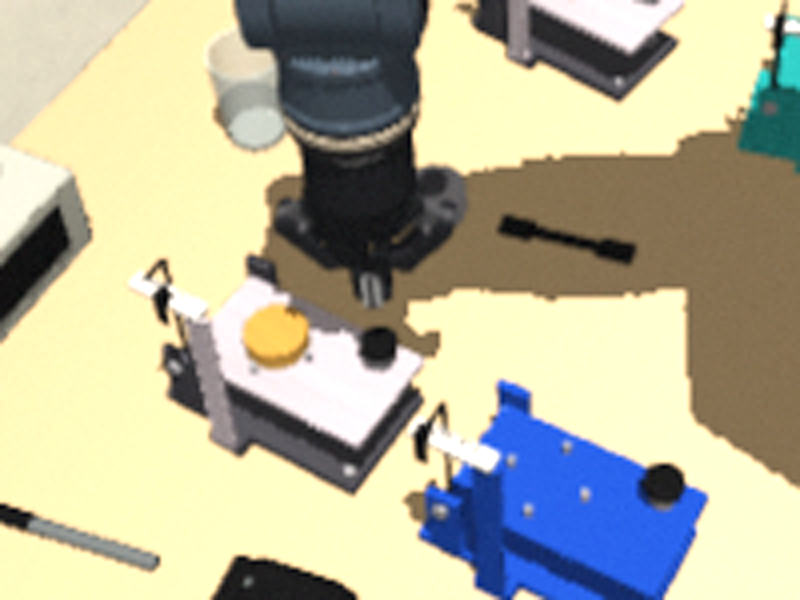

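View pics/top6.png

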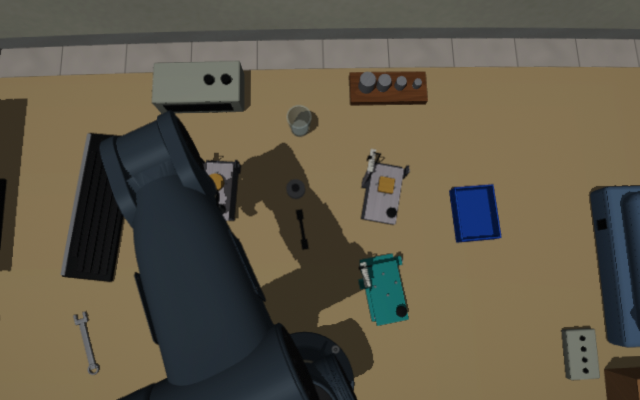

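Emit:
carry_out(
  increments=[
    {"fingers": 1,"x": 0,"y": 0,"z": -0.01,"wx": 0,"wy": 0,"wz": 0},
    {"fingers": 1,"x": 0,"y": 0,"z": -0.02,"wx": 0,"wy": 0,"wz": 0},
    {"fingers": 1,"x": 0,"y": 0,"z": -0.03,"wx": 0,"wy": 0,"wz": 0},
    {"fingers": 1,"x": 0,"y": 0,"z": -0.04,"wx": 0,"wy": 0,"wz": 0},
    {"fingers": 1,"x": 0,"y": 0,"z": -0.045,"wx": 0,"wy": 0,"wz": 0},
    {"fingers": 1,"x": 0,"y": 0,"z": -0.045,"wx": 0,"wy": 0,"wz": 0},
  ],
)

```text
time: 4.35
ee_pos: [0.4843, 0.2206, 0.1167]
tool_rot: [-0.001, 0.546, 0.838, -0.001]
force: [-0.2, -0.8, 0.2]
grip_width: 0.0002
```

```bash
python3 - <<'E'
from h import *
s=snap('side','side7');print(env.sense()['force']);e=env.sense()['ee_pos']; print(e,proj(s,e-[0,0,.017]),proj(s,[.4851,.2206,.095]))
a=cv2.imread('pics/side7.png')[230:310,215:310];cv2.imwrite('pics/v7.png',cv2.convertScaleAbs(cv2.resize(a,None,fx=7,fy=7,interpolation=cv2.INTER_CUBIC),alpha=1.2))
E
```

```text
[-0.40367317  0.73981522 -0.43701825]
[0.48468995 0.22073858 0.11759908] [284.35019864 264.27791383] [284.39187493 265.35358959]
```

View pics/v7.png

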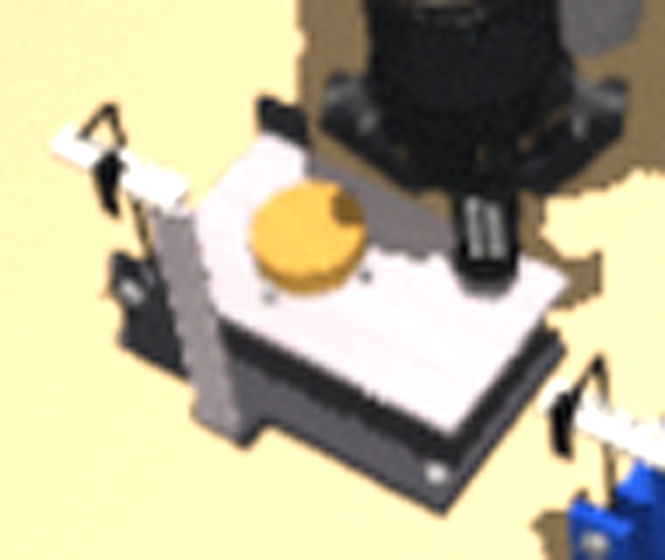

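Emit:
carry_out(
  increments=[
    {"fingers": 1,"x": 0,"y": 0,"z": -0.004,"wx": 0,"wy": 0,"wz": 0},
    {"fingers": 1,"x": 0,"y": 0,"z": -0.007,"wx": 0,"wy": 0,"wz": 0},
    {"fingers": 1,"x": 0,"y": 0,"z": -0.011,"wx": 0,"wy": 0,"wz": 0},
    {"fingers": 1,"x": -0.001,"y": 0,"z": -0.015,"wx": 0,"wy": 0,"wz": 0},
    {"fingers": 1,"x": -0.001,"y": 0,"z": -0.018,"wx": 0,"wy": 0,"wz": 0},
    {"fingers": 1,"x": -0.001,"y": 0,"z": -0.02,"wx": 0,"wy": 0,"wz": 0},
    {"fingers": 1,"x": -0.001,"y": 0,"z": -0.02,"wx": 0,"wy": 0,"wz": 0},
  ],
)

```text
time: 4.98
ee_pos: [0.4838, 0.2212, 0.0981]
tool_rot: [-0.0, 0.545, 0.838, 0.0]
force: [-2.2, 1.3, 6.4]
grip_width: 0.0001
```

```bash
python3 - <<'E'
from h import *
s=snap('side','side8');print(env.sense()['force']);e=env.sense()['ee_pos']; print(e)
a=cv2.imread('pics/side8.png')[230:310,215:310];cv2.imwrite('pics/v8.png',cv2.convertScaleAbs(cv2.resize(a,None,fx=7,fy=7,interpolation=cv2.INTER_CUBIC),alpha=1.2))
E
```

```text
[-3.07890061  1.01637239  5.72301183]
[0.48385211 0.22119893 0.09829329]
```

View pics/v8.png

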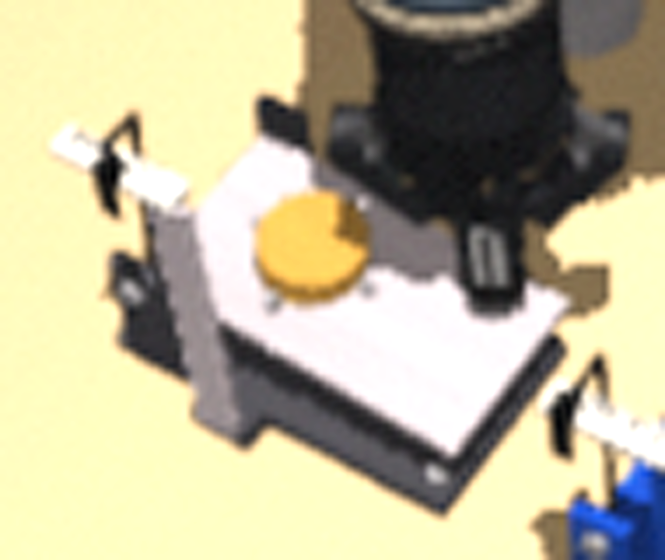

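Emit:
carry_out(
  increments=[
    {"fingers": 1,"x": 0,"y": 0,"z": -0.003,"wx": 0,"wy": 0,"wz": 0},
    {"fingers": 1,"x": 0,"y": 0,"z": -0.006,"wx": 0,"wy": 0,"wz": 0},
    {"fingers": 1,"x": -0.001,"y": 0,"z": -0.009,"wx": 0,"wy": 0,"wz": 0},
    {"fingers": 1,"x": -0.001,"y": 0,"z": -0.011,"wx": 0,"wy": 0,"wz": 0},
    {"fingers": 1,"x": -0.001,"y": 0,"z": -0.011,"wx": 0,"wy": 0,"wz": 0},
  ],
)

```text
time: 5.45
ee_pos: [0.4832, 0.2212, 0.0874]
tool_rot: [-0.0, 0.545, 0.838, 0.0]
force: [-2.4, 0.9, 7.5]
grip_width: -0.0001
```

```bash
python3 - <<'E'
from h import *
s=snap('side','side9');print(env.sense()['force']);e=env.sense()['ee_pos']; print(e)
a=cv2.imread('pics/side9.png')[235:275,215:265];cv2.imwrite('pics/v9.png',cv2.convertScaleAbs(cv2.resize(a,None,fx=14,fy=14,interpolation=cv2.INTER_CUBIC),alpha=1.2))
E
```

```text
[-2.82854927  0.98581967  8.66425189]
[0.48320997 0.22125532 0.08753702]
```

View pics/v9.png

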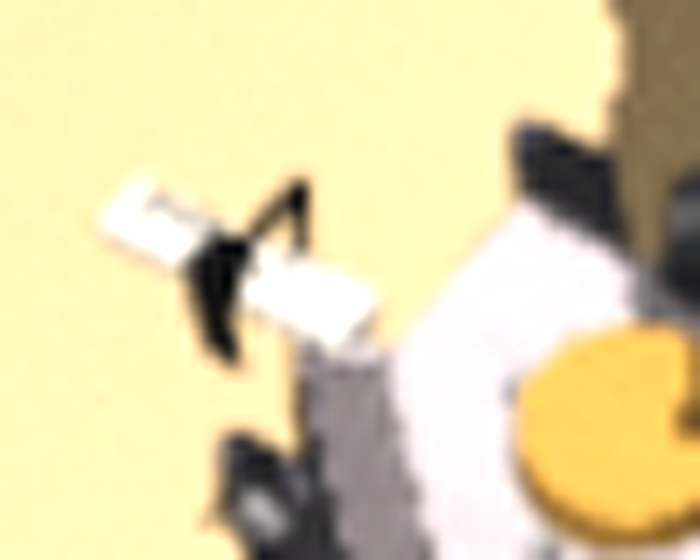

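```bash
python3 - <<'E'
from fit import *
s=snap('side','side10');p=[0.5616,0.2403,-0.0692]
a=cv2.convertScaleAbs(cv2.resize(s['pixels'][235:275,215:265],None,fx=14,fy=14,interpolation=cv2.INTER_CUBIC),alpha=1.2)
c=lambda m:tuple(int(k) for k in ((proj(s,W(m,p))-[215,235]+.5)*14-.5))
for m,col in [((.072,.053,.17),(255,0,0)),((.072,.067,.17),(255,0,0)),((.01,.053,.17),(255,0,0)),((.01,.067,.17),(255,0,0)),((.06,.06,.175),(0,0,255))]: cv2.circle(a,c(m),4,col,-1)
for d,col in [(.0165,(0,200,200)),(.0205,(0,255,0)),(.0245,(255,0,255))]:
    x=.06-d
    cv2.line(a,c((x,.04,.175)),c((x,.065,.175)),col,1)
for dx in (-.004,.004): cv2.line(a,c((.06-.0205+dx,.062,.181)),c((.06-.0205+dx,.072,.181)),(0,128,255),1)
cv2.imwrite('pics/v10.png',a); print(env.sense()['ee_pos'],env.sense()['time'])
E
```

```text
[0.48320553 0.22125221 0.08758279] 5.55
```

View pics/v10.png

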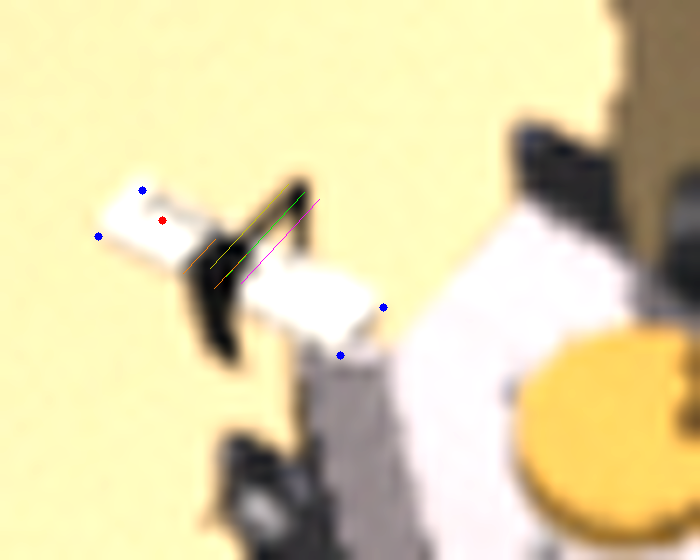

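The pointer lies along the 20.5 mm line, in the middle of the index block at crop (225,260). I'll hold it there.

Emit:
carry_out(
  increments=[
    {"fingers": 1,"x": 0,"y": 0,"z": 0,"wx": 0,"wy": 0,"wz": 0},
    {"fingers": 1,"x": 0,"y": 0,"z": 0,"wx": 0,"wy": 0,"wz": 0},
    {"fingers": 1,"x": 0,"y": 0,"z": 0,"wx": 0,"wy": 0,"wz": 0},
    {"fingers": 1,"x": 0,"y": 0,"z": 0,"wx": 0,"wy": 0,"wz": 0},
    {"fingers": 1,"x": 0,"y": 0,"z": 0,"wx": 0,"wy": 0,"wz": 0},
    {"fingers": 1,"x": 0,"y": 0,"z": 0,"wx": 0,"wy": 0,"wz": 0},
    {"fingers": 1,"x": 0,"y": 0,"z": 0,"wx": 0,"wy": 0,"wz": 0},
    {"fingers": 1,"x": 0,"y": 0,"z": 0,"wx": 0,"wy": 0,"wz": 0},
  ],
)

```text
time: 6.22
ee_pos: [0.4832, 0.2213, 0.0877]
tool_rot: [0.0, 0.545, 0.838, 0.0]
force: [-2.9, 1.3, 8.8]
grip_width: 0.0003
```

Emit:
carry_out(
  increments=[
    {"fingers": 1,"x": 0,"y": 0,"z": 0,"wx": 0,"wy": 0,"wz": 0},
    {"fingers": 1,"x": 0,"y": 0,"z": 0,"wx": 0,"wy": 0,"wz": 0},
    {"fingers": 1,"x": 0,"y": 0,"z": 0,"wx": 0,"wy": 0,"wz": 0},
    {"fingers": 1,"x": 0,"y": 0,"z": 0,"wx": 0,"wy": 0,"wz": 0},
    {"fingers": 1,"x": 0,"y": 0,"z": 0,"wx": 0,"wy": 0,"wz": 0},
    {"fingers": 1,"x": 0,"y": 0,"z": 0,"wx": 0,"wy": 0,"wz": 0},
  ],
)

```text
time: 6.72
ee_pos: [0.4833, 0.2213, 0.0877]
tool_rot: [0.0, 0.545, 0.838, 0.001]
force: [-3.4, 1.3, 8.0]
grip_width: -0.0
```

```bash
python3 - <<'E'
from fit import *
s=snap('side','side11');print(env.sense()['ee_pos'],env.sense()['force'])
cv2.imwrite('pics/v11.png',cv2.convertScaleAbs(cv2.resize(s['pixels'][235:275,215:265],None,fx=14,fy=14,interpolation=cv2.INTER_CUBIC),alpha=1.2))
E
```

```text
[0.48320802 0.22123579 0.08767453] [-3.99850647  0.45491564  8.10138515]
```

View pics/v11.png

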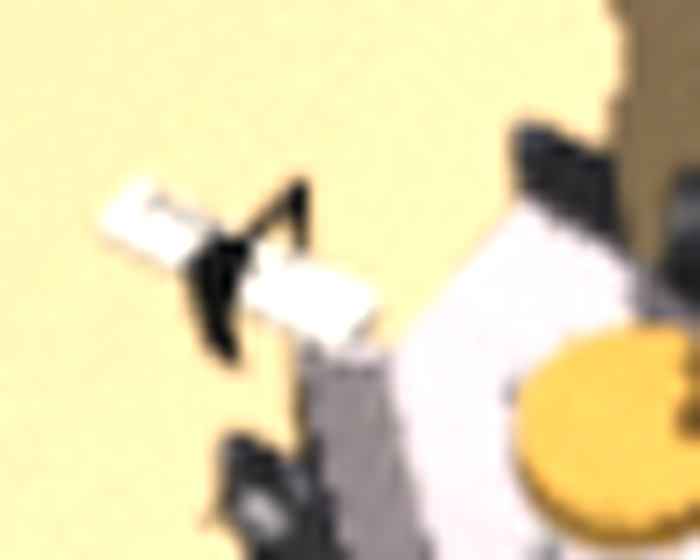

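Emit:
carry_out(
  increments=[
    {"fingers": 1,"x": 0,"y": 0,"z": 0.004,"wx": 0,"wy": 0,"wz": 0},
    {"fingers": 1,"x": 0.001,"y": 0,"z": 0.008,"wx": 0,"wy": 0,"wz": 0},
    {"fingers": 1,"x": 0.001,"y": 0,"z": 0.012,"wx": 0,"wy": 0,"wz": 0},
    {"fingers": 1,"x": 0.001,"y": 0,"z": 0.016,"wx": 0,"wy": 0,"wz": 0},
    {"fingers": 1,"x": 0.002,"y": 0,"z": 0.02,"wx": 0,"wy": 0,"wz": 0},
    {"fingers": 1,"x": 0.002,"y": 0,"z": 0.024,"wx": 0,"wy": 0,"wz": 0},
    {"fingers": 1,"x": 0.002,"y": 0,"z": 0.03,"wx": 0,"wy": 0,"wz": 0},
    {"fingers": 1,"x": 0.002,"y": 0,"z": 0.04,"wx": 0,"wy": 0,"wz": 0},
  ],
)

```text
time: 7.43
ee_pos: [0.4844, 0.2207, 0.127]
tool_rot: [-0.001, 0.545, 0.838, -0.001]
force: [0.1, 0.4, -0.1]
grip_width: 0.0
```

Emit:
carry_out(
  increments=[
    {"fingers": 1,"x": 0,"y": 0,"z": 0.015,"wx": 0,"wy": 0,"wz": 0},
    {"fingers": 1,"x": 0,"y": 0,"z": 0.035,"wx": 0,"wy": 0,"wz": 0},
    {"fingers": 1,"x": 0,"y": 0,"z": 0.06,"wx": 0,"wy": 0,"wz": 0},
    {"fingers": 1,"x": 0,"y": 0,"z": 0.085,"wx": 0,"wy": 0,"wz": 0},
    {"fingers": 1,"x": 0,"y": 0,"z": 0.11,"wx": 0,"wy": 0,"wz": 0},
    {"fingers": 1,"x": 0,"y": 0,"z": 0.13,"wx": 0,"wy": 0,"wz": 0},
    {"fingers": 1,"x": 0,"y": 0,"z": 0.14,"wx": 0,"wy": 0,"wz": 0},
    {"fingers": 1,"x": 0,"y": 0,"z": 0.14,"wx": 0,"wy": 0,"wz": 0},
  ],
)

```text
time: 8.1
ee_pos: [0.4857, 0.2213, 0.2695]
tool_rot: [0.001, 0.545, 0.838, 0.001]
force: [0.6, -0.0, -0.2]
grip_width: -0.0002
```

```bash
python3 - <<'E'
from fit import *
s=snap('side','side12');print(env.sense()['ee_pos'],env.sense()['force'],env.sense()['joint_pos'])
cv2.imwrite('pics/v12.png',cv2.convertScaleAbs(cv2.resize(s['pixels'][230:310,215:310],None,fx=7,fy=7,interpolation=cv2.INTER_CUBIC),alpha=1.2))
E
```

```text
[0.48533733 0.22107001 0.2676694 ] [ 0.62660104 -0.3996343  -1.81781117] [4.27387617e-01 2.80013083e-01 1.01341365e-01 1.39108675e+00
 5.13191682e-05 1.58131938e+00]
```

View pics/v12.png

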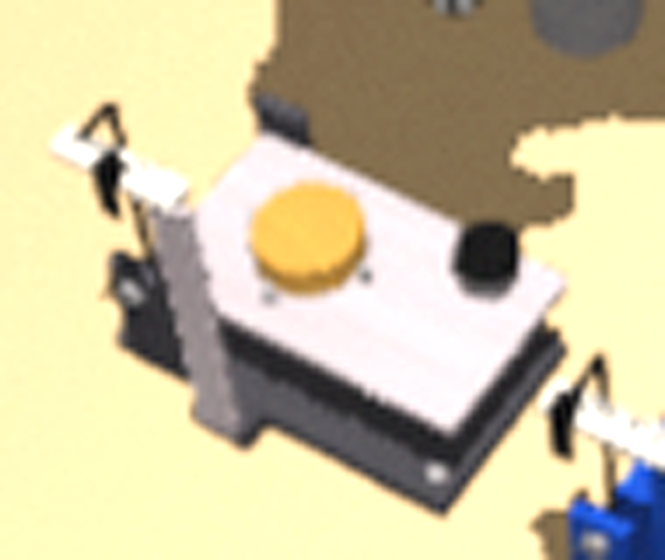

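The round plate is back level, with the pointer, disc and index as they were. Next is the square mount.

Emit:
carry_out(
  increments=[
    {"fingers": 1,"x": 0,"y": -0.01,"z": 0,"wx": 0,"wy": 0,"wz": -1},
    {"fingers": 1,"x": -0.002,"y": -0.035,"z": 0,"wx": 0,"wy": 0,"wz": -4},
    {"fingers": 1,"x": -0.003,"y": -0.06,"z": 0,"wx": 0,"wy": 0,"wz": -7},
    {"fingers": 1,"x": -0.004,"y": -0.085,"z": 0,"wx": 0,"wy": 0,"wz": -10},
    {"fingers": 1,"x": -0.005,"y": -0.11,"z": 0,"wx": 0,"wy": 0,"wz": -13},
    {"fingers": 1,"x": -0.006,"y": -0.135,"z": 0,"wx": 0,"wy": 0,"wz": -16},
    {"fingers": 1,"x": -0.007,"y": -0.16,"z": 0,"wx": 0,"wy": 0,"wz": -19},
    {"fingers": 1,"x": -0.008,"y": -0.185,"z": 0,"wx": 0,"wy": 0,"wz": -22},
  ],
)

```text
time: 8.82
ee_pos: [0.4759, 0.0342, 0.2658]
tool_rot: [-0.001, 0.697, 0.717, -0.001]
force: [-0.2, -0.6, 0.3]
grip_width: -0.0003
```

Emit:
carry_out(
  increments=[
    {"fingers": 1,"x": -0.001,"y": -0.025,"z": 0,"wx": 0,"wy": 0,"wz": -3},
    {"fingers": 1,"x": -0.002,"y": -0.05,"z": 0,"wx": 0,"wy": 0,"wz": -6},
    {"fingers": 1,"x": -0.003,"y": -0.075,"z": 0,"wx": 0,"wy": 0,"wz": -9},
    {"fingers": 1,"x": -0.004,"y": -0.1,"z": 0,"wx": 0,"wy": 0,"wz": -12},
    {"fingers": 1,"x": -0.005,"y": -0.125,"z": 0,"wx": 0,"wy": 0,"wz": -15},
    {"fingers": 1,"x": -0.006,"y": -0.15,"z": 0,"wx": 0,"wy": 0,"wz": -18},
    {"fingers": 1,"x": -0.007,"y": -0.175,"z": 0,"wx": 0,"wy": 0,"wz": -21},
    {"fingers": 1,"x": -0.008,"y": -0.2,"z": 0,"wx": 0,"wy": 0,"wz": -24},
  ],
)

```text
time: 9.48
ee_pos: [0.4678, -0.1655, 0.2658]
tool_rot: [-0.001, 0.831, 0.557, -0.001]
force: [-0.3, 1.1, -0.2]
grip_width: 0.0002
```

Emit:
carry_out(
  increments=[
    {"fingers": 1,"x": -0.001,"y": -0.025,"z": 0,"wx": 0,"wy": 0,"wz": -2},
    {"fingers": 1,"x": -0.002,"y": -0.05,"z": 0,"wx": 0,"wy": 0,"wz": -4},
    {"fingers": 1,"x": -0.004,"y": -0.075,"z": 0,"wx": 0,"wy": 0,"wz": -7},
    {"fingers": 1,"x": -0.004,"y": -0.086,"z": 0,"wx": 0,"wy": 0,"wz": -7},
    {"fingers": 1,"x": -0.0045,"y": -0.0888,"z": 0,"wx": 0,"wy": 0,"wz": -7},
    {"fingers": 1,"x": -0.0045,"y": -0.0888,"z": 0,"wx": 0,"wy": 0,"wz": -7},
  ],
)

```text
time: 9.98
ee_pos: [0.4639, -0.2531, 0.2663]
tool_rot: [-0.001, 0.862, 0.507, -0.0]
force: [0.4, 0.7, -0.2]
grip_width: -0.0001
```

```bash
python3 - <<'E'
from fit import *
print(env.sense()['ee_pos'],env.sense()['force'],env.sense()['joint_pos'])
s=snap('side','side13');t=snap('top','top13')
a=np.vstack([t['pixels'][100:320,100:520],s['pixels'][100:320,140:560]]);cv2.imwrite('pics/v13.png',cv2.convertScaleAbs(a,alpha=1.4))
E
```

```text
[ 0.46391853 -0.2530571   0.26630595] [ 0.37638222  0.66441645 -0.17675365] [-4.99435205e-01  2.72298233e-01  8.76389879e-02  1.38789125e+00
  1.25334884e-04  1.57980025e+00]
```

View pics/v13.png

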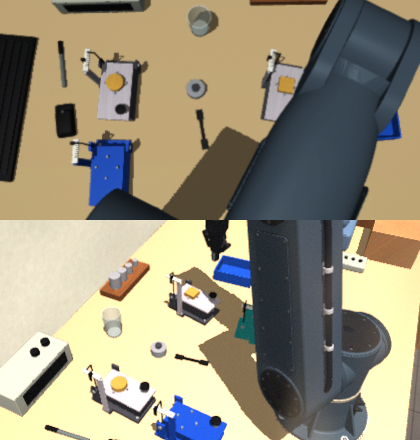

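```bash
cat > ov.py <<'E'
from fit import *
def ov(s,f,p,u0,v0,u1,v1,k,ds,line=True):
    a=cv2.convertScaleAbs(cv2.resize(s['pixels'][v0:v1,u0:u1],None,fx=k,fy=k,interpolation=cv2.INTER_CUBIC),alpha=1.3)
    b=a.copy()
    c=lambda m:tuple(int(q) for q in ((proj(s,W(m,p))-[u0,v0]+.5)*k-.5))
    for m,col in [((.072,.053,.17),(255,0,0)),((.072,.067,.17),(255,0,0)),((.01,.053,.17),(255,0,0)),((.01,.067,.17),(255,0,0)),((.06,.06,.175),(0,0,255)),((-.075,-.025,.095),(0,255,0))]: cv2.circle(b,c(m),3,col,-1)
    for d,col in ds:
        x=.06-d; cv2.line(b,c((x,.045,.175)),c((x,.062,.175)),col,1)
        for dx in (-.004,.004): cv2.line(b,c((x+dx,.062,.181)),c((x+dx,.072,.181)),col,1)
    cv2.imwrite(f'pics/{f}.png',np.hstack([a,b]))
E
python3 - <<'E'
from ov import *
p=[.5427,-.2445,-.2028]
s=env.snapshot('side'); ov(s,'v14',p,305,165,365,225,6,[(.0148,(0,255,0))])
t=env.snapshot('top'); ov(t,'v15',p,358,140,388,180,12,[(.0148,(0,255,0))])
E
```

```text
(no output)
```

View pics/v14.png

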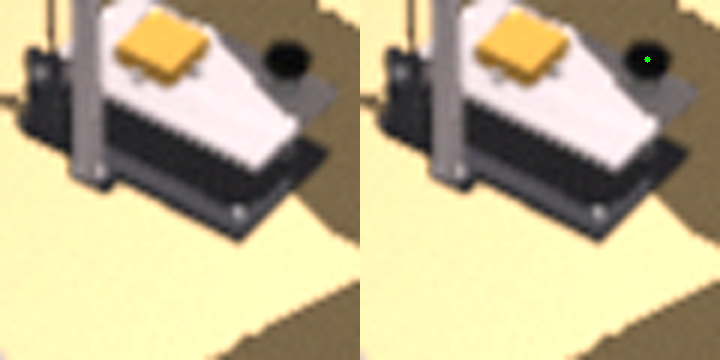

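View pics/v15.png

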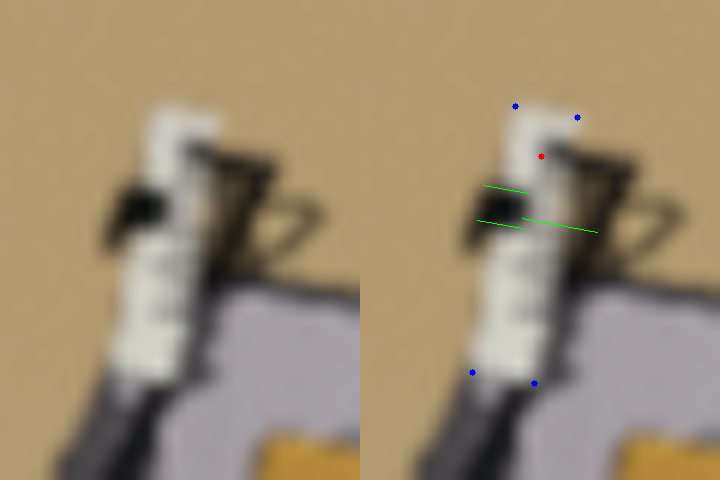

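Emit:
carry_out(
  increments=[
    {"fingers": 1,"x": 0,"y": 0,"z": -0.01,"wx": 0,"wy": 0,"wz": 0},
    {"fingers": 1,"x": 0,"y": 0,"z": -0.03,"wx": 0,"wy": 0,"wz": 0},
    {"fingers": 1,"x": 0,"y": 0,"z": -0.055,"wx": 0,"wy": 0,"wz": 0},
    {"fingers": 1,"x": 0,"y": 0,"z": -0.08,"wx": 0,"wy": 0,"wz": 0},
    {"fingers": 1,"x": 0,"y": 0,"z": -0.105,"wx": 0,"wy": 0,"wz": 0},
    {"fingers": 1,"x": 0,"y": 0,"z": -0.125,"wx": 0,"wy": 0,"wz": 0},
    {"fingers": 1,"x": 0,"y": 0,"z": -0.138,"wx": 0,"wy": 0,"wz": 0},
    {"fingers": 1,"x": 0,"y": 0,"z": -0.14,"wx": 0,"wy": 0,"wz": 0},
  ],
)

```text
time: 10.85
ee_pos: [0.4632, -0.2515, 0.1244]
tool_rot: [-0.002, 0.862, 0.507, -0.001]
force: [0.6, 0.2, -0.1]
grip_width: -0.0002
```

```bash
python3 - <<'E'
from ov import *
p=[.5427,-.2445,-.2028]
print(env.sense()['ee_pos'],env.sense()['force'])
s=env.snapshot('side'); e=env.sense()['ee_pos'];print(proj(s,e-[0,0,.017]),proj(s,W((-.075,-.025,.095),p)))
ov(s,'v16',p,295,135,365,205,5,[(.0152,(0,255,0))])
E
```

```text
[ 0.46317992 -0.25147985  0.12437169] [ 0.5801552   0.1797366  -0.12228059]
[352.5233352  172.01194215] [352.44819874 174.4839031 ]
```

View pics/v16.png

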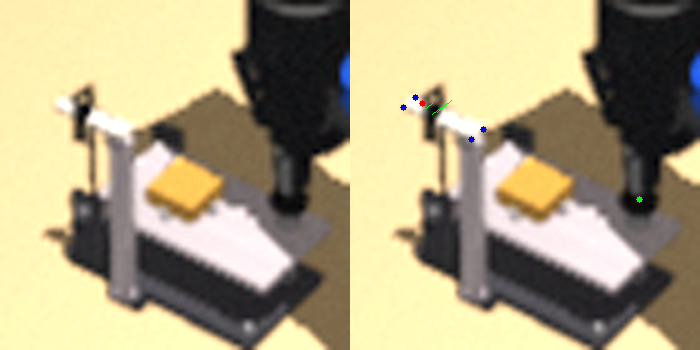

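Emit:
carry_out(
  increments=[
    {"fingers": 1,"x": 0,"y": 0,"z": -0.006,"wx": 0,"wy": 0,"wz": 0},
    {"fingers": 1,"x": 0,"y": 0,"z": -0.011,"wx": 0,"wy": 0,"wz": 0},
    {"fingers": 1,"x": 0,"y": 0,"z": -0.015,"wx": 0,"wy": 0,"wz": 0},
    {"fingers": 1,"x": 0,"y": 0,"z": -0.019,"wx": 0,"wy": 0,"wz": 0},
    {"fingers": 1,"x": -0.001,"y": 0,"z": -0.023,"wx": 0,"wy": 0,"wz": 0},
    {"fingers": 1,"x": -0.001,"y": 0,"z": -0.026,"wx": 0,"wy": 0,"wz": 0},
    {"fingers": 1,"x": -0.001,"y": 0,"z": -0.027,"wx": 0,"wy": 0,"wz": 0},
    {"fingers": 1,"x": -0.001,"y": 0,"z": -0.027,"wx": 0,"wy": 0,"wz": 0},
  ],
)

```text
time: 11.57
ee_pos: [0.4634, -0.2527, 0.1002]
tool_rot: [-0.0, 0.862, 0.507, -0.0]
force: [-2.1, 2.1, 6.3]
grip_width: -0.0002
```

```bash
python3 - <<'E'
from ov import *
p=[.5427,-.2445,-.2028]
print(env.sense()['ee_pos'],env.sense()['force'])
s=env.snapshot('side')
ov(s,'v17',p,300,145,330,175,12,[(.0152,(0,255,0))])
t=env.snapshot('top'); ov(t,'v18',p,358,140,388,180,12,[(.0152,(0,255,0))])
E
```

```text
[ 0.46337955 -0.25272717  0.10016318] [-2.13745701  2.12376838  6.34681962]
```

View pics/v17.png

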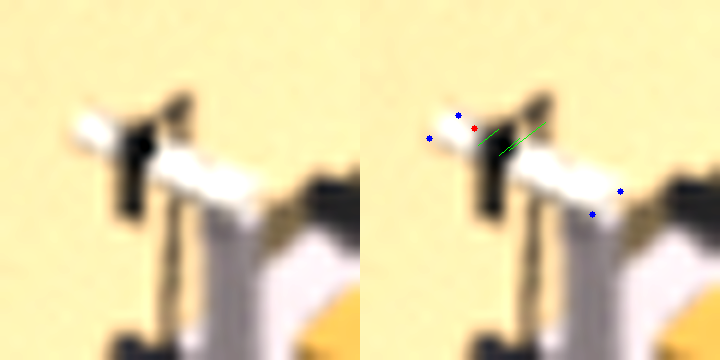

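View pics/v18.png

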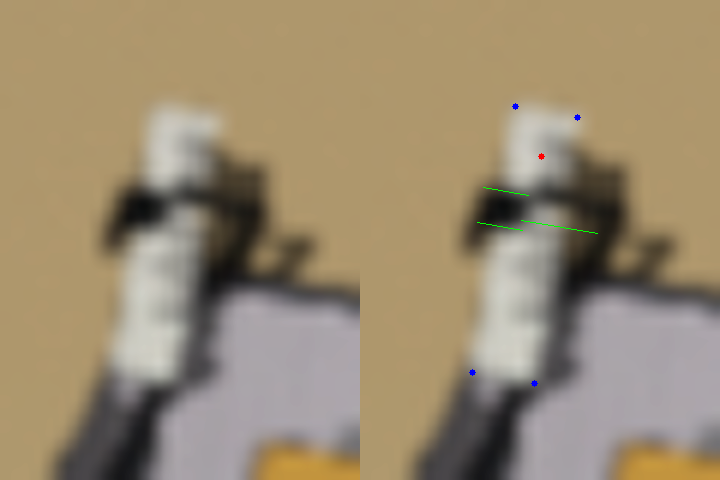

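Emit:
carry_out(
  increments=[
    {"fingers": 1,"x": 0,"y": 0,"z": -0.003,"wx": 0,"wy": 0,"wz": 0},
    {"fingers": 1,"x": 0,"y": 0,"z": -0.006,"wx": 0,"wy": 0,"wz": 0},
    {"fingers": 1,"x": 0,"y": 0,"z": -0.007,"wx": 0,"wy": 0,"wz": 0},
    {"fingers": 1,"x": 0,"y": 0,"z": -0.007,"wx": 0,"wy": 0,"wz": 0},
    {"fingers": 1,"x": 0,"y": 0,"z": -0.007,"wx": 0,"wy": 0,"wz": 0},
    {"fingers": 1,"x": 0,"y": 0,"z": -0.007,"wx": 0,"wy": 0,"wz": 0},
  ],
)

```text
time: 12.17
ee_pos: [0.4632, -0.2528, 0.0934]
tool_rot: [-0.0, 0.862, 0.507, -0.0]
force: [-4.8, 2.6, 6.6]
grip_width: 0.0001
```

```bash
python3 - <<'E'
from ov import *
p=[.5427,-.2445,-.2028]
print(env.sense()['ee_pos'],env.sense()['force'])
s=env.snapshot('side')
ov(s,'v19',p,300,145,330,175,12,[(.0152,(0,255,0))])
t=env.snapshot('top'); ov(t,'v20',p,358,140,388,180,12,[(.0152,(0,255,0))])
E
```

```text
[ 0.46315219 -0.2527913   0.09336951] [-4.81199485  2.6076005   6.59517853]
```

View pics/v19.png

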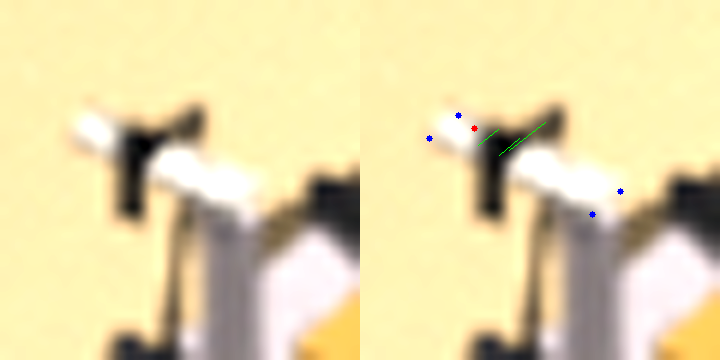

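View pics/v20.png

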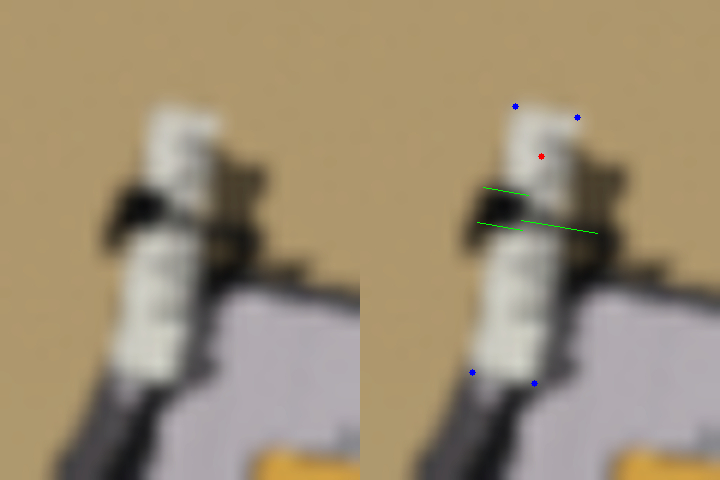

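The top view shows the pointer at crop (175,218), running into the middle of the index at (145,207). I'll hold it.

Emit:
carry_out(
  increments=[
    {"fingers": 1,"x": 0,"y": 0,"z": 0,"wx": 0,"wy": 0,"wz": 0},
    {"fingers": 1,"x": 0,"y": 0,"z": 0,"wx": 0,"wy": 0,"wz": 0},
    {"fingers": 1,"x": 0,"y": 0,"z": 0,"wx": 0,"wy": 0,"wz": 0},
    {"fingers": 1,"x": 0,"y": 0,"z": 0,"wx": 0,"wy": 0,"wz": 0},
    {"fingers": 1,"x": 0,"y": 0,"z": 0,"wx": 0,"wy": 0,"wz": 0},
    {"fingers": 1,"x": 0,"y": 0,"z": 0,"wx": 0,"wy": 0,"wz": 0},
    {"fingers": 1,"x": 0,"y": 0,"z": 0,"wx": 0,"wy": 0,"wz": 0},
    {"fingers": 1,"x": 0,"y": 0,"z": 0,"wx": 0,"wy": 0,"wz": 0},
  ],
)

```text
time: 12.93
ee_pos: [0.4632, -0.2528, 0.0934]
tool_rot: [-0.0, 0.862, 0.507, -0.0]
force: [-4.3, 1.8, 7.2]
grip_width: 0.0002
```

Emit:
carry_out(
  increments=[
    {"fingers": 1,"x": 0,"y": 0,"z": 0,"wx": 0,"wy": 0,"wz": 0},
    {"fingers": 1,"x": 0,"y": 0,"z": 0,"wx": 0,"wy": 0,"wz": 0},
    {"fingers": 1,"x": 0,"y": 0,"z": 0,"wx": 0,"wy": 0,"wz": 0},
    {"fingers": 1,"x": 0,"y": 0,"z": 0,"wx": 0,"wy": 0,"wz": 0},
    {"fingers": 1,"x": 0,"y": 0,"z": 0,"wx": 0,"wy": 0,"wz": 0},
    {"fingers": 1,"x": 0,"y": 0,"z": 0,"wx": 0,"wy": 0,"wz": 0},
  ],
)

```text
time: 13.43
ee_pos: [0.4632, -0.2528, 0.0934]
tool_rot: [-0.0, 0.862, 0.507, -0.0]
force: [-4.7, 1.2, 6.5]
grip_width: 0.0002
```

Emit:
carry_out(
  increments=[
    {"fingers": 1,"x": 0,"y": 0,"z": 0.004,"wx": 0,"wy": 0,"wz": 0},
    {"fingers": 1,"x": 0,"y": 0,"z": 0.008,"wx": 0,"wy": 0,"wz": 0},
    {"fingers": 1,"x": 0.001,"y": 0,"z": 0.012,"wx": 0,"wy": 0,"wz": 0},
    {"fingers": 1,"x": 0.001,"y": 0,"z": 0.016,"wx": 0,"wy": 0,"wz": 0},
    {"fingers": 1,"x": 0.001,"y": 0,"z": 0.02,"wx": 0,"wy": 0,"wz": 0},
    {"fingers": 1,"x": 0.001,"y": 0,"z": 0.024,"wx": 0,"wy": 0,"wz": 0},
    {"fingers": 1,"x": 0.001,"y": 0,"z": 0.03,"wx": 0,"wy": 0,"wz": 0},
    {"fingers": 1,"x": 0.001,"y": 0,"z": 0.04,"wx": 0,"wy": 0,"wz": 0},
  ],
)

```text
time: 14.1
ee_pos: [0.464, -0.2526, 0.1332]
tool_rot: [-0.001, 0.862, 0.507, -0.0]
force: [-0.1, -0.7, -0.0]
grip_width: -0.0002
```

Emit:
carry_out(
  increments=[
    {"fingers": 1,"x": 0,"y": 0,"z": 0.015,"wx": 0,"wy": 0,"wz": 0},
    {"fingers": 1,"x": 0,"y": 0,"z": 0.035,"wx": 0,"wy": 0,"wz": 0},
    {"fingers": 1,"x": 0,"y": 0,"z": 0.06,"wx": 0,"wy": 0,"wz": 0},
    {"fingers": 1,"x": 0,"y": 0,"z": 0.085,"wx": 0,"wy": 0,"wz": 0},
    {"fingers": 1,"x": 0,"y": 0,"z": 0.11,"wx": 0,"wy": 0,"wz": 0},
    {"fingers": 1,"x": 0,"y": 0,"z": 0.13,"wx": 0,"wy": 0,"wz": 0},
    {"fingers": 1,"x": 0,"y": 0,"z": 0.14,"wx": 0,"wy": 0,"wz": 0},
    {"fingers": 1,"x": 0,"y": 0,"z": 0.14,"wx": 0,"wy": 0,"wz": 0},
  ],
)

```text
time: 14.77
ee_pos: [0.4653, -0.2532, 0.2762]
tool_rot: [0.002, 0.862, 0.507, 0.001]
force: [0.8, -0.4, -0.3]
grip_width: 0.0003
```

```bash
python3 - <<'E'
from ov import *
p=[.5427,-.2445,-.2028]
print(env.sense()['ee_pos'],env.sense()['force'],env.sense()['time'])
t=snap('top','top21'); s=snap('side','side21')
ov(t,'v21',p,358,140,388,180,12,[(.0152,(0,255,0))])
a=np.vstack([t['pixels'][100:320,100:520],s['pixels'][100:320,140:560]]);cv2.imwrite('pics/v22.png',cv2.convertScaleAbs(a,alpha=1.4))
E
```

```text
[ 0.46531718 -0.25323626  0.27621311] [ 0.76950519 -0.37361142 -0.3308884 ] 14.7667
```

View pics/v21.png

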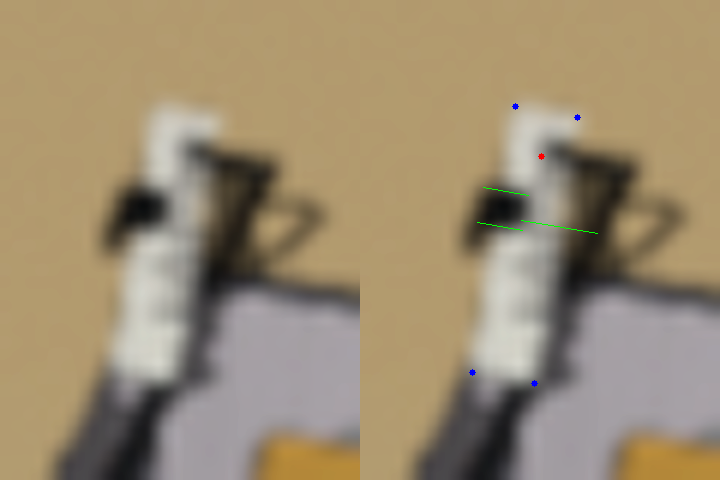

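View pics/v22.png

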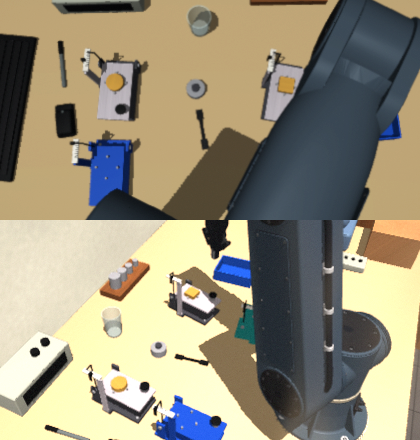

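The square pointer is back at rest, matching the picture before the press. Both plates are up and nothing else has moved, so I'm handing in.

```bash
python3 -c "
from cell import env
print(env.close_job())"
```

```text
the job is handed in; nothing more can be done
None
```

I pressed and released both mounts in order, first the grey left one with the disc, then the grey right one with the square block, and handed the job in at about 15 s. No verdict was reported.

- **Round mount:** I pressed the cap about 24 to 25 mm, with about 8 N on the fingers. The pointer stood about 20 mm from rest, against an index measured at 20.5 mm. I held it for over a second, then let it up slowly.
- **Square mount:** I pressed the cap about 19 mm, with about 7 N on the fingers. The pointer stood about 15 mm from rest, against an index measured at 14.5 to 15.8 mm. I held it for over a second, then let it up slowly.
- **Last checks:** Both plates and pointers were back at rest. The disc, the block, the indexes and the bystanders in view looked unmoved by eye. The arm was clear, about 0.28 m up, with no force on it.
- **What disagreed or failed:** The two ways of measuring the square index differed by about 1 mm, so I aimed between them. The first two move calls were refused for missing fields, and nothing moved.

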